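# Clamp the spice jar for travel to the gauge's green mark

## Robot

A 7-joint arm with a two-finger parallel gripper is mounted at the origin on a cart in front of the work surface, level with it; the furniture and walls round the work are solid. World frame = base frame: x ahead of the robot, y to its left, z up, the work surface at z = 0. Lengths are in m, angles in rad, forces in N, time in s.
With the tool pointing down it reaches from about 0.4 to 0.85 m from the base axis. Payload 10.4 kg.
Tool frame: the origin (TCP) lies between the finger pads; the fingertips stand 19 mm ahead of it and the grasp point (between the pads) is the TCP (manip.tips_ahead is the distance from the TCP to the fingertips, in m); z points along the fingers, y is the line along which they close (so a half turn about z gives the same grasp; the last joint's range is limited). The gripper opens to 85 mm and grips with 20 to 120 N. Pads are 22 mm wide; open, the fingers measure 114 mm over their backs; the gripper's body (76 mm by 85 mm) begins 54 mm behind the grasp point. The pads swing forward as they close: fully open they stand 13 mm farther back than shut.
Start: joints at [-1.356, 0.332, -0.065, 1.46, 0.022, 1.35, -0.088], TCP at [0.147, 0.607, 0.25] pointing down, gripper open.
Joint ranges: [-2.6, 2.6], [-0.5, 2.12], [-1.47, 1.34], [0.16, 2.42], [-1.27, 4.41], [0.06, 2.06], [-2.6, 2.6]. Speed limits (rad/s): [2.22, 2.22, 2.79, 2.79, 3.14, 3.14, 3.14].

## Interface

Orientations are given as a unit quaternion [x, y, z, w].
In Python, from workcell import manip, viewer gives the robot as it stands.
- The arm moves only by the tool arm_command, never from a script. Its argument "series" is text: rows parted by semicolons, each of 5 numbers parted by spaces: the closure, from 0 (fully open) to 1 (shut), then the shift along the tool's x, y, z normalised to -1 to 1, where 1 is 0.4 m, then the turn about the tool's z normalised to -1 to 1, where 1 is 180 degrees. In form: jaw tx ty tz spin; .... A call has exactly 10 rows; each row shifts and turns the commanded pose from where the row before left it, along the tool's axes as they then stand; what a row does not reach is not made up. A row lasts 1/8 s, in which the tool goes at most 62.5 mm and 10.7 degrees, less where a joint would pass 70% of its speed; a pose out of reach is approached as far as the arm can. A call with a number of a shift or a turn outside -1 to 1 is refused whole. A call with a gripper value outside its range is refused whole. The fingers move at their own pace and stop on an object; "newtons" is the grip in N (left out, the last holds). Time passes only in rows, so rows that do not move let the fingers close, or fill a call up. It gives the time, the measured TCP pose, the force, the opening and the grip force at its end, in the units of the state.
- manip.get_obs(): the state, without advancing time (a new reading comes with each control period).
- viewer.camera(name): name is "side" or "top" or "wrist"; returns a dict with "pixels" (480x640x3 uint8, red, green, blue), "intrinsics" (3x3 intrinsics, pixels), "extrinsics" (4x4, takes a point from world to camera coordinates). Camera axes: x right, y up, looking along -z (the intrinsics and any distortion apply to the point x, -y, -z); pixel columns grow to the right and rows downward; lengths in m; the calibration is good to about 2 mm. A picture is of the moment at which its call begins. There is no depth.
- manip.hand_in(): hands the job in; it is judged then, once.
The state is a dict: "clock": time; "joint_pos": joint angles; "joint_velocities": joint speeds; "tau": joint torques, N m; "position": TCP position; "ee_rot": TCP orientation; "ft_force": force on the tool from outside, world axes, zero at the start; "torque": the same for the moment, N m; "grip_width": opening from 0.0 (shut) to 1.0 (fully open); "grasp_force": force on a finger pad.
Only numpy, scipy, OpenCV 4.12 (cv2) and the standard library are available. Lean on these libraries where they do the work, as an engineer would, in place of code of your own. Each camera call takes 0.05 s, during which the arm holds its last target. There are 200 camera calls.

## Task

Get the spice jar (black lid, blue label; the one standing clear near the clamp, not those among the condiments far to the left) ready for wheeling the cart: stand it upright on the board of the travel clamp, between the V fence and the sprung pad, and let go of it. Then pull the orange bar out until the jar is squeezed against the fence with the gauge pointer in the green field, never running into the red, and leave it so. Do not shift or knock over the honey jar, the pepper mill and the salt shaker near it.

Things in the scene. Friction and masses are not known exactly. Their poses are not given: they have to be found in the camera images.
- clamp: Travel clamp fixed to the cart top: light grey board 270 x 150 x 12 mm with a jar bay. Origin: on the cart top, on the board's middle line, under the bay; +x points from the orange pull bar to the gauge, z up. The board spans x -85..185 mm; its top (bay floor) is at z = 12 mm. Two steel rods along x (y = +-60 mm, tops z = 33 mm) join pull bar and gauge housing (top z = 49 mm).
- bay (a point): Point on the bay floor above the clamp's origin. At the pull-bar end of the bay stands a rubber-faced V fence (90 mm wide, top 45 mm above the cart top). It was set by hand and locked somewhere with the bottom of its V at clamp x = -40 to -15 mm (not measured); it does not move.
- pull_bar (a point): Middle of the orange pull bar: round, 14 mm thick, 108 mm long along the clamp's y, 56 mm above the cart top, free all round. Pulled along the clamp's -x it draws rods, gauge housing and pad towards the fence. The slide drags with about 10 N, travels 100 mm (starts 0 to 15 mm out) and stays where it is left; it can be pushed back.
- pad_face (a point): Middle of the face of the sprung rubber pad (70 mm wide, z 16 to 44 mm) at the gauge end of the bay; it looks to the fence, and the jar stands between the two.
- gauge (a joint): How far the pad is pushed back into the gauge housing against its spring (about 250 N/m), in m, 0 to 0.036: shown by the black cross-line pointer on the scale on the housing's top. Green field 0.016 to 0.026, red field from 0.030. A jar merely sliding along the board already gives a small reading.
- spice_jar: Spice jar to be clamped: an upright glass cylinder 41 mm across and 105 mm high with a black lid and a blue label, 0.14 to 0.28 kg. Origin in the middle of its underside, z up. Starts upright on the cart top, clear of the group of condiments at the far left (which is room furnishing and holds similar jars).
- honey_jar: Honey jar, red lid, 62 mm across, 86 mm high, standing on the cart top; a bystander. Origin in the middle of its underside, z up.
- salt_shaker: Salt shaker, grey domed top, 44 mm across, 90 mm high, standing on the cart top; a bystander. Origin in the middle of its underside, z up.
- pepper_mill: Turned brown wooden pepper mill, 51 mm across, 168 mm high, standing on the cart top; a bystander. Origin in the middle of its underside, z up.
Not all that is in view belongs to the job. Leave any pink, purple or yellow look-alike of the spice_jar alone.

How it is judged:
By the outcome, as a careful person would: the job done as asked, in the order asked, and still so for the second after the job is handed in, with the robot touching nothing.
It also fails if it takes over 64 s, if anything falls off the work surface, if the arm or the gripper's body presses on something with over 40 N, if the wrist force passes 120 N, or if a joint passes its speed limit or range.

## Working session

There is one attempt and no reset: what is moved stays moved. The work goes in short steps, Python scripts to look and compute and a tool call to move; the robot and the scene stay as the last step left them, time stands still between calls to the robot, and variables do not carry over. Pictures are saved under pics/ and viewed, at most 10 in all, crops included, and the job is handed in when it is done.

Besides the shell and the picture viewer there is one more tool, called after "Request:" in YAML: its name, and indented under it one key for each argument. arm_command: Moves the arm, as the interface text tells. Scaled input: -1 to 1 covers 0.4 m each way for a shift and 180 degrees each way for a turn. Its arguments: {"type":"object","properties":{"series":{"type":"string"},"newtons":{"type":"number"}},"required":["series"]}

```bash
mkdir -p pics; ls; cat > h.py <<'E'
import numpy as np, cv2
from workcell import manip, viewer
def snap(n,f=None):
    d=viewer.camera(n); im=d["pixels"][:,:,::-1].copy()
    if f: cv2.imwrite("pics/"+f,im)
    return im,np.array(d["intrinsics"]),np.array(d["extrinsics"])
def ray(K,E,u,v):
    x=np.linalg.inv(K)@np.array([u,v,1.]); R=E[:3,:3]
    return -R.T@E[:3,3], R.T@np.array([x[0],-x[1],-x[2]])
def onplane(K,E,u,v,z):
    o,d=ray(K,E,u,v); return o+d*(z-o[2])/d[2]
def proj(K,E,p):
    c=E[:3,:3]@np.array(p)+E[:3,3]; q=K@np.array([c[0],-c[1],-c[2]]); return q[:2]/q[2]
E
python3 - <<'E'
from h import *
ims=[]
for n in("top","side"):
    im,K,E=snap(n,n+"0.png"); print(n,K.tolist(),E.round(4).tolist(),ray(K,E,320,240))
    np.savez(n+"0.npz",im=im,K=K,E=E)
print({k:np.round(v,3) for k,v in manip.get_obs().items()})
E
```

```text
pics
top [[583.5467607513522, 0.0, 318.29631067125206], [0.0, 583.5467607513522, 233.56389036967988], [0.0, 0.0, 1.0]] [[0.0228, -0.9995, 0.0226, -0.0291], [0.9891, 0.0259, 0.145, -0.6113], [-0.1456, 0.019, 0.9892, -1.3989], [0.0, 0.0, 0.0, 1.0]] (array([0.40163917, 0.01334238, 1.47307275]), array([ 0.134716  , -0.02223857, -0.99070037]))
side [[508.26307224006473, 0.0, 331.7235409297124], [0.0, 508.26307224006473, 243.60245960790422], [0.0, 0.0, 1.0]] [[0.8708, -0.4916, -0.0027, -0.5076], [0.2183, 0.3818, 0.8981, -0.2021], [-0.4405, -0.7826, 0.4398, -0.9987], [0.0, 0.0, 0.0, 1.0]] (array([ 0.04627074, -0.95400115,  0.6193902 ]), array([ 0.42194005,  0.79668235, -0.43341216]))
{'clock': np.float64(0.1), 'joint_pos': array([-1.356,  0.333, -0.065,  1.461,  0.022,  1.35 , -0.089]), 'joint_velocities': array([-0.   , -0.002,  0.001, -0.004,  0.001,  0.002, -0.001]), 'tau': array([ 1.0000e-03, -6.2675e+01,  4.9000e-02, -3.9243e+01,  1.6000e-02,
        7.0000e-03,  0.0000e+00]), 'position': array([0.147, 0.607, 0.25 ]), 'ee_rot': array([ 0.119,  0.993, -0.001, -0.   ]), 'ft_force': array([-0.443, -0.083, -0.918]), 'torque': array([ 0.006,  0.002, -0.053]), 'grasp_force': np.float64(0.0), 'grip_width': np.float64(1.002)}
```

View pics/top0.png

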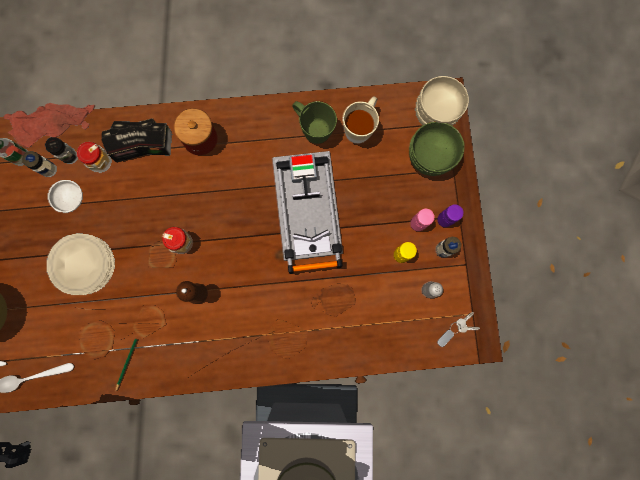

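View pics/side0.png

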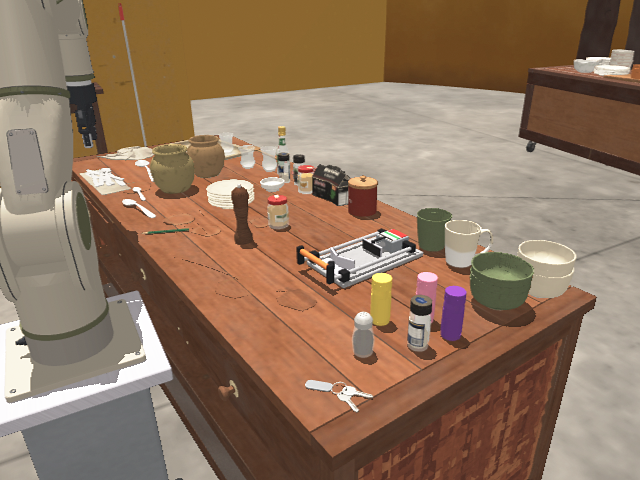

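The top view shows the jar at about (449,247), with yellow (405,252), pink (425,218), purple (452,215) and the salt shaker (432,290) around it. The clamp's bar is near (316,266) and its gauge near (303,165). The side view shows the jar at (420,322). Next I'll zoom in and measure.

```bash
python3 - <<'E'
from h import *
t=np.load("top0.npz"); s=np.load("side0.npz")
a=cv2.resize(t["im"][140:310,260:480],None,fx=3.5,fy=3.5,interpolation=cv2.INTER_CUBIC)
cv2.imwrite("pics/topc.png",a)
im=t["im"];K=t["K"];E=t["E"];hsv=cv2.cvtColor(im,cv2.COLOR_BGR2HSV)
def blobs(lo,hi,x0,y0,x1,y1,z,name):
    m=cv2.inRange(hsv,lo,hi); mm=np.zeros_like(m); mm[y0:y1,x0:x1]=m[y0:y1,x0:x1]
    c,_=cv2.findContours(mm,cv2.RETR_EXTERNAL,cv2.CHAIN_APPROX_NONE); c=max(c,key=cv2.contourArea)
    r=cv2.minAreaRect(c); b=cv2.boxPoints(r)
    print(name,r, [onplane(K,E,u,v,z).round(4)[:2].tolist() for u,v in [r[0],*b]])
blobs((5,180,150),(20,255,255),280,255,350,280,.056,"bar")
blobs((24,150,120),(34,255,255),380,230,430,270,.1,"yellow")
blobs((150,60,120),(179,255,255),405,200,440,235,.1,"pink")
blobs((125,100,60),(145,255,255),430,195,470,235,.1,"purple")
blobs((0,200,120),(4,255,255),285,150,320,165,.049,"redfield")
blobs((50,100,80),(75,255,255),285,160,320,175,.049,"green")
E
```

```text
bar ((314.62969970703125, 265.6023864746094), (5.316276550292969, 43.52336120605469), 83.2901611328125) [[0.5311, -0.0068], [0.53, 0.0465], [0.5451, -0.0585], [0.5322, -0.0602], [0.5172, 0.0447]]
yellow ((406.0, 250.0), (16.0, 18.0), 90.0) [[0.5697, -0.2224], [0.5883, -0.2009], [0.5894, -0.2439], [0.5511, -0.2439], [0.55, -0.201]]
pink ((422.2500305175781, 219.75), (16.970561981201172, 24.748737335205078), 45.0) [[0.6437, -0.2615], [0.636, -0.226], [0.6798, -0.2682], [0.6513, -0.297], [0.6077, -0.2548]]
purple ((450.00006103515625, 215.00001525878906), (16.099689483642578, 26.832813262939453), 63.43495178222656) [[0.657, -0.3284], [0.6589, -0.2908], [0.6899, -0.3491], [0.6551, -0.3661], [0.6244, -0.3079]]
redfield ((301.4389953613281, 159.45123291015625), (7.840639114379883, 19.767244338989258), 83.6598129272461) [[0.7982, 0.0326], [0.8047, 0.0585], [0.8118, 0.0093], [0.7917, 0.0066], [0.7847, 0.0558]]
green ((302.5243835449219, 167.21951293945312), (3.423377752304077, 19.32552146911621), 83.6598129272461) [[0.7782, 0.0293], [0.7792, 0.0539], [0.7861, 0.0059], [0.7773, 0.0047], [0.7704, 0.0527]]
```

View pics/topc.png

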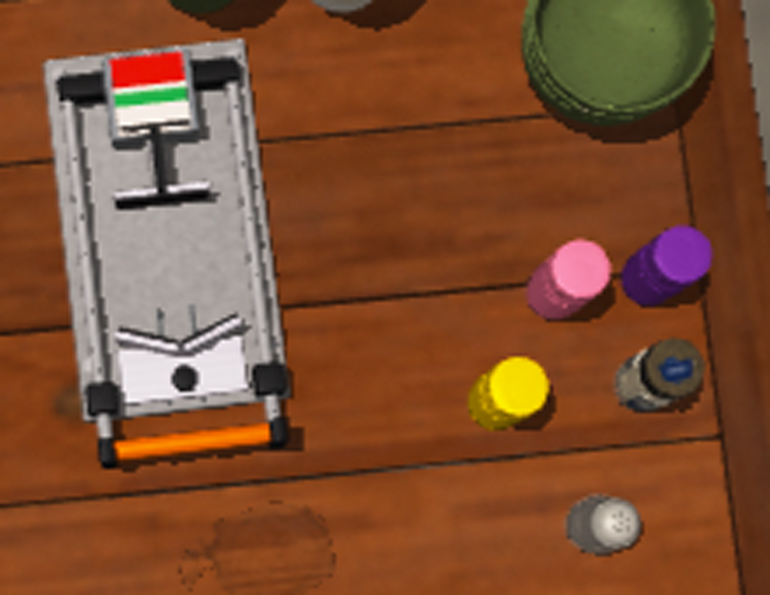

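The crop shows these points (crop pixels): board corners (46,62), (243,42), (287,398), (88,418); V bottom (182,350); pad top edge (115,200)–(210,188); jar lid centre (673,369); salt top (616,523).

```bash
python3 - <<'E'
from h import *
t=np.load("top0.npz"); s=np.load("side0.npz")
K,E=t["K"],t["E"]
def P(cu,cv,z): return onplane(K,E,(cu+.5)/3.5-.5+260,(cv+.5)/3.5-.5+140,z)
B=[P(*c,.012)[:2] for c in [(46,62),(243,42),(287,398),(88,418)]]
print(np.round(B,4),"edges",[round(float(np.linalg.norm(B[i]-B[(i+1)%4])),4) for i in range(4)])
ax=(B[0]+B[1])/2-(B[2]+B[3])/2; ax/=np.linalg.norm(ax); c=np.mean(B,0)
yaw=np.arctan2(ax[1],ax[0]); O=c-.05*ax; ay=np.array([-ax[1],ax[0]])
print("yaw",np.degrees(yaw),"origin",O)
def C(p): d=p[:2]-O; return np.round([d@ax,d@ay],4)
for n,u,v,z in [("V",182,350,.045),("Vl",118,332,.045),("Vr",243,320,.045),("padL",116,200,.044),("padR",211,188,.044),("barL",118,450,.056),("barR",272,434,.056),("jar",673,369,.105),("salt",616,523,.088),("yellow",519,388,.1),("pink",580,269,.1),("purp",682,256,.1),("ptrL",118,133,.049),("grn",152,97,.049)]:
    p=P(u,v,z); print(n,p.round(4)[:2],C(p), "side px",proj(s["K"],s["E"],p).round(1))
j=P(673,369,.105)
a=cv2.resize(s["im"][215:375,290:490],None,fx=4,fy=3.75,interpolation=cv2.INTER_CUBIC)
a=cv2.resize(s["im"][215:365,290:490],None,fx=4,fy=4,interpolation=cv2.INTER_CUBIC)
def mk(p,col=(0,0,255)):
    u,v=(proj(s["K"],s["E"],p)-[290,215])*4+1.5; cv2.circle(a,(int(u),int(v)),3,col,-1)
mk(j); mk([j[0],j[1],0],(255,0,0)); mk(P(182,350,.045)); mk(P(519,388,.1));mk(P(616,523,.088))
for b in B: mk([*b,.012],(0,255,0))
cv2.imwrite("pics/sidec.png",a)
E
```

```text
[[ 0.8119  0.107 ]
 [ 0.8314 -0.0377]
 [ 0.5678 -0.0748]
 [ 0.5497  0.0679]] edges [0.146, 0.2662, 0.1438, 0.2651]
yaw 8.233987042564918 origin [0.64070863 0.00843135]
V [0.5962 0.0019] [-0.045 -0.   ] side px [336.  256.2]
Vl [0.6078 0.0474] [-0.0269  0.0433] side px [331.  247.9]
Vr [ 0.6187 -0.0407] [-0.0288 -0.0455] side px [353.  261.2]
padL [0.703  0.0516] [0.0679 0.0338] side px [362.  239.5]
padR [ 0.7137 -0.0159] [ 0.0687 -0.0345] side px [379.9 248.7]
barL [0.5235 0.0448] [-0.1108  0.0527] side px [301.4 252. ]
barR [ 0.5373 -0.0621] [-0.1125 -0.055 ] side px [327.6 269.1]
jar [ 0.5836 -0.3311] [-0.1051 -0.3278] side px [418.9 300.7]
salt [ 0.4794 -0.2953] [-0.2031 -0.2775] side px [361.3 314.5]
yellow [ 0.5686 -0.227 ] [-0.1051 -0.2227] side px [380.6 280.6]
pink [ 0.6518 -0.269 ] [-0.0288 -0.2761] side px [426.3 279.4]
purp [ 0.6627 -0.3394] [-0.028  -0.3474] side px [454.  293.9]
ptrL [0.7508 0.0515] [0.1151 0.0269] side px [377.2 234. ]
grn [0.7779 0.0279] [ 0.1386 -0.0003] side px [390.8 235.1]
```

View pics/sidec.png

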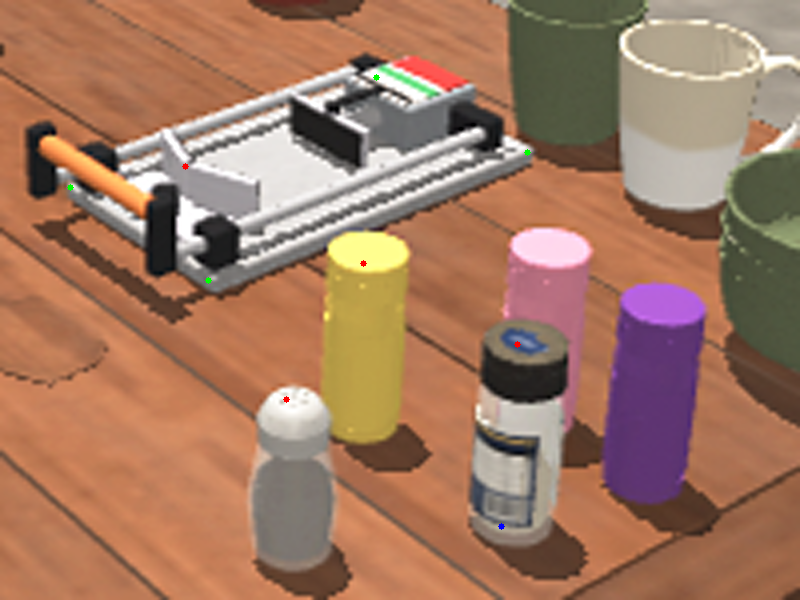

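The two views agree to about 3 mm. The jar is at about (0.585, -0.332), the clamp origin at (0.641, 0.008) with yaw 8.2°, and the V bottom at clamp x of about -0.040. I'll grasp with tool y at -81.8° in world, so I start by turning in place.

Request:
arm_command:
  series: "0 0 0 0 0.05;0 0 0 0 0.05;0 0 0 0 0.05;0 0 0 0 0.05;0 0 0 0 0.05;0 0 0 0 0.05;0 0 0 0 0.05;0 0 0 0 0.05;0 0 0 0 0.05;0 0 0 0 0.05"
  newtons: 40

```text
clock: 1.35
position: [0.1472, 0.6072, 0.2498]
ee_rot: [0.788, 0.616, -0.0, 0.0]
ft_force: [-0.2, 0.3, 0.0]
grip_width: 0.998
grasp_force: 0.0
```

```bash
cat > go.py <<'E'
import sys
from h import *
from scipy.spatial.transform import Rotation as Rn
o=manip.get_obs(); R=Rn.from_quat(o["ee_rot"]); p=np.array(o["position"])
ya=np.degrees(np.arctan2(*R.as_matrix()[[1,0],1]))
print("t",round(float(o["clock"]),2),"pos",p.round(4),"yaw_y",round(ya,1),"q",np.round(o["joint_pos"],2),"F",np.round(o["ft_force"],1),"w",round(float(o["grip_width"]),3),"g",round(float(o["grasp_force"]),1))
if len(sys.argv)>3:
    d=R.inv().apply(np.array(list(map(float,sys.argv[1:4])))-p)/.4; print("norm shift",d.round(4),"min rows",np.linalg.norm(d)/.156)
if len(sys.argv)>4: print("spin",((ya-float(sys.argv[4])+180)%360-180)/180)
E
python3 go.py .55 .15 .25 -81.8
```

```text
t 1.35 pos [0.1472 0.6072 0.2498] yaw_y -13.9 q [-1.52  0.33  0.15  1.47 -0.05  1.35 -1.61] F [-0.2  0.3  0. ] w 0.998 g 0.0
norm shift [-8.6720e-01  1.2525e+00  5.0000e-04] min rows 9.765474389812569
spin 0.3771143970344397
```

Request:
arm_command:
  series: "0 -0.0867 0.125 0 0;0 -0.0867 0.125 0 0;0 -0.0867 0.125 0 0;0 -0.0867 0.125 0 0;0 -0.0867 0.125 0 0;0 -0.0867 0.125 0 0;0 -0.0867 0.125 0 0;0 -0.0867 0.125 0 0;0 -0.0867 0.125 0 0;0 -0.0867 0.125 0 0"

```text
clock: 2.6
position: [0.5523, 0.1511, 0.2502]
ee_rot: [0.786, 0.618, 0.0, -0.0]
ft_force: [-0.3, 0.1, 0.2]
grip_width: 0.998
grasp_force: 0.0
```

Request:
arm_command:
  series: "0 0 0 0 0.047;0 0 0 0 0.047;0 0 0 0 0.047;0 0 0 0 0.047;0 0 0 0 0.047;0 0 0 0 0.047;0 0 0 0 0.047;0 0 0 0 0.047;0 0 0 0 0;0 0 0 0 0"

```text
clock: 3.85
position: [0.5513, 0.1526, 0.2501]
ee_rot: [0.997, 0.078, -0.0, 0.0]
ft_force: [0.4, 0.1, -0.4]
grip_width: 1.005
grasp_force: 0.0
```

```bash
python3 go.py .585 -.332 .2 -81.8
```

```text
t 3.85 pos [0.5513 0.1526 0.2501] yaw_y -81.1 q [-0.97  0.25  0.74  1.64 -0.17  1.32 -1.62] F [ 0.4  0.1 -0.4] w 1.005 g 0.0
norm shift [-0.1041  1.2101  0.1254] min rows 7.826878103755101
spin 0.0038327055253423244
```

Request:
arm_command:
  series: "0 -0.0115 0.1345 0.0139 0.0038;0 -0.0115 0.1345 0.0139 0;0 -0.0115 0.1345 0.0139 0;0 -0.0115 0.1345 0.0139 0;0 -0.0115 0.1345 0.0139 0;0 -0.0115 0.1345 0.0139 0;0 -0.0115 0.1345 0.0139 0;0 -0.0115 0.1345 0.0139 0;0 -0.0115 0.1345 0.0139 0;0 0 0 0 0"

```text
clock: 5.1
position: [0.5759, -0.3382, 0.1993]
ee_rot: [0.998, 0.067, -0.001, 0.001]
ft_force: [-0.5, 0.5, -0.2]
grip_width: 0.998
grasp_force: 0.0
```

```bash
python3 go.py .585 -.332 .072 -81.8; python3 - <<'E'
from h import *
im,K,E=snap("wrist","w1.png"); print(K.tolist(),[proj(K,E,[.585,-.332,z]).round() for z in(.105,0)])
E
```

```text
t 5.1 pos [ 0.5759 -0.3382  0.1993] yaw_y -82.3 q [-0.11  0.57  0.84  1.44 -0.42  1.32 -0.68] F [-0.5  0.5 -0.2] w 0.998 g 0.0
norm shift [ 0.0255 -0.0128  0.3183] min rows 2.0483274623473195
spin -0.0026051486124141357
[[419.5178746044635, 0.0, 311.3671189760426], [0.0, 419.5178746044635, 244.50251825088148], [0.0, 0.0, 1.0]] [array([303., 239.]), array([305., 204.])]
```

View pics/w1.png

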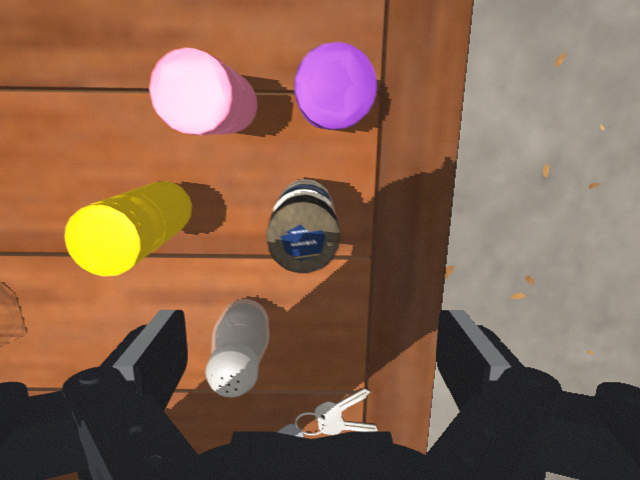

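The wrist view shows the lid at (304,234) against a predicted (303,239), so it confirms the position to about 2 mm. The space for the fingers on both sides is clear.

Request:
arm_command:
  series: "0 0.028 -0.0128 0 0;0 0 0 0 0;0 0 0 0.06 0;0 0 0 0.06 0;0 0 0 0.06 0;0 0 0 0.06 0;0 0 0 0.06 0;0 0 0 0.018 0;0 0 0 0 0;0 0 0 0 0"

```text
clock: 6.4
position: [0.5896, -0.3261, 0.0742]
ee_rot: [0.998, 0.07, 0.001, 0.0]
ft_force: [0.8, -0.6, -0.0]
grip_width: 1.0
grasp_force: 0.0
```

```bash
python3 go.py .586 -.332 .072 -81.8
```

```text
t 6.4 pos [ 0.5896 -0.3261  0.0742] yaw_y -82.0 q [-0.09  0.7   0.76  1.54 -0.51  1.12 -0.65] F [ 0.8 -0.6 -0. ] w 1.0 g 0.0
norm shift [-0.0109  0.0134  0.0055] min rows 0.1161197516003358
spin -0.0009119535967682976
```

Request:
arm_command:
  series: "0 -0.009 0.0134 0 0;0 0 0 0 0;0.5 0 0 0 0;0.5 0 0 0 0;0.7 0 0 0 0;0.7 0 0 0 0;0.7 0 0 0 0;0.7 0 0 0 0;0.7 0 0 0 0;0.7 0 0 0 0"

```text
clock: 7.65
position: [0.5862, -0.3318, 0.0731]
ee_rot: [0.998, 0.07, 0.0, 0.0]
ft_force: [0.5, 0.1, 2.5]
grip_width: 0.47
grasp_force: 40.0
```

```bash
python3 go.py .586 -.332 .19 -81.8
```

```text
t 7.65 pos [ 0.5862 -0.3318  0.0731] yaw_y -82.0 q [-0.08  0.7   0.76  1.54 -0.51  1.12 -0.64] F [0.5 0.1 2.5] w 0.47 g 40.0
norm shift [-0.0006  0.0004 -0.2922] min rows 1.8731927863194502
spin -0.0010593179006722015
```

Request:
arm_command:
  series: "0.7 0 0 -0.03 0;0.7 0 0 -0.06 0;0.7 0 0 -0.08 0;0.7 0 0 -0.08 0;0.7 0 0 -0.06 0;0.7 0 0 -0.03 0;0.7 0 0 0 0;0.7 0 0 0 0;0.7 0 0 0 0;0.7 0 0 0 0"

```text
clock: 8.9
position: [0.5859, -0.3317, 0.2084]
ee_rot: [0.998, 0.07, -0.0, -0.0]
ft_force: [0.2, -1.0, -2.4]
grip_width: 0.472
grasp_force: 40.4
```

```bash
python3 go.py .646 .009 .20 -81.8
```

```text
t 8.9 pos [ 0.5859 -0.3317  0.2084] yaw_y -82.0 q [-0.11  0.58  0.84  1.41 -0.43  1.34 -0.69] F [ 0.2 -1.  -2.4] w 0.472 g 40.4
norm shift [ 0.2673 -0.8224  0.0211] min rows 5.545104575347896
spin -0.0010706331184928155
```

Request:
arm_command:
  series: "0.7 0.017 -0.051 0.001 0;0.7 0.033 -0.103 0.003 0;0.7 0.033 -0.103 0.003 0;0.7 0.033 -0.103 0.003 0;0.7 0.033 -0.103 0.003 0;0.7 0.033 -0.103 0.003 0;0.7 0.033 -0.103 0.003 0;0.7 0.033 -0.103 0.002 0;0.7 0.0193 -0.051 0 0;0.7 0 0 0 0"

```text
clock: 10.15
position: [0.6463, 0.0106, 0.2003]
ee_rot: [0.997, 0.071, -0.0, -0.0]
ft_force: [0.2, -0.2, -2.1]
grip_width: 0.47
grasp_force: 40.6
```

Request:
arm_command:
  series: "0.7 0 0 0 0;0.7 0 0 0.04 0;0.7 0 0 0.05 0;0.7 0 0 0.05 0;0.7 0 0 0.04 0;0.7 0 0 0.02 0;0.7 0 0 0 0;0.7 0 0 0 0;0.7 0 0 0 0;0.7 0 0 0 0"

```text
clock: 11.4
position: [0.6463, 0.0092, 0.121]
ee_rot: [0.998, 0.07, 0.0, -0.0]
ft_force: [-0.5, -0.3, -1.6]
grip_width: 0.469
grasp_force: 40.6
```

```bash
python3 go.py .646 .009 .085 -81.8; python3 - <<'E'
from h import *
im,K,E=snap("side"); im2,_,_=snap("top")
a=cv2.resize(im[190:310,280:430],None,fx=4,fy=4,interpolation=cv2.INTER_CUBIC)
cv2.imwrite("pics/s2.png",a)
E
```

```text
t 11.4 pos [0.6463 0.0092 0.121 ] yaw_y -82.0 q [-0.64  0.58  0.76  1.58 -0.42  1.15 -1.21] F [-0.5 -0.3 -1.6] w 0.469 g 40.6
norm shift [-0.0009  0.0004  0.0901] min rows 0.577682791563231
spin -0.00100987727711236
```

View pics/s2.png

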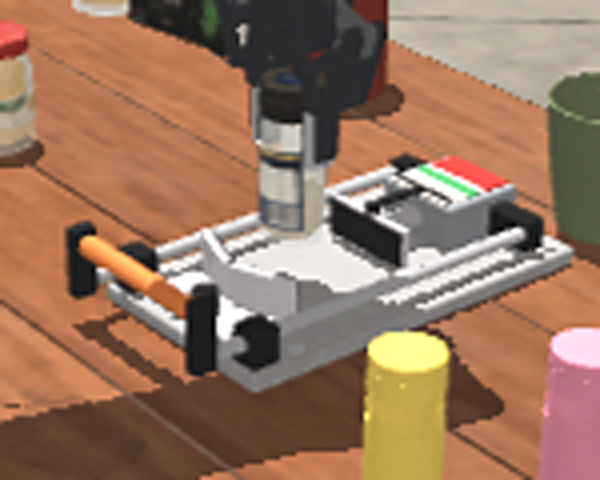

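The jar, base at crop (292,232), hangs centred between the fence and the pad with about 36 mm of air below it. I'll lower it gently.

Request:
arm_command:
  series: "0.7 0 0 0.03 0;0.7 0 0 0.03 0;0.7 0 0 0.015 0;0.7 0 0 0.005 0;0.7 0 0 0.004 0;0.7 0 0 0 0;0.7 0 0 0 0;0.7 0 0 0 0;0.7 0 0 0 0;0.7 0 0 0 0"

```text
clock: 12.75
position: [0.6462, 0.0092, 0.0871]
ee_rot: [0.998, 0.07, 0.0, -0.0]
ft_force: [0.1, 0.1, -1.6]
grip_width: 0.472
grasp_force: 40.6
```

Request:
arm_command:
  series: "0.7 0 0 0.0025 0;0.7 0 0 0.0025 0;0.7 0 0 0.0025 0;0.7 0 0 0 0;0.7 0 0 0 0;0.7 0 0 0 0;0.7 0 0 0 0;0.7 0 0 0 0;0.7 0 0 0 0;0.7 0 0 0 0"

```text
clock: 14.0
position: [0.6465, 0.0091, 0.0851]
ee_rot: [0.998, 0.07, 0.0, -0.0]
ft_force: [-3.0, 0.2, 8.7]
grip_width: 0.467
grasp_force: 41.4
```

Contact with the board is clear. I'll ease off slightly, open, and retreat upward.

Request:
arm_command:
  series: "0.7 0 0 -0.002 0;0.7 0 0 0 0;0.4 0 0 0 0;0.2 0 0 0 0;0.2 0 0 0 0;0.2 0 0 0 0;0.2 0 0 0 0;0.2 0 0 0 0;0.2 0 0 0 0;0.2 0 0 0 0"

```text
clock: 15.25
position: [0.6462, 0.0092, 0.0849]
ee_rot: [0.998, 0.07, 0.0, -0.0]
ft_force: [0.4, 1.0, 0.0]
grip_width: 0.798
grasp_force: 0.0
```

Request:
arm_command:
  series: "0.2 0 0 -0.03 0;0.2 0 0 -0.06 0;0.2 0 0 -0.1 0;0.2 0 0 -0.1 0;0.2 0 0 -0.06 0;0.2 0 0 -0.02 0;0.2 0 0 0 0;0.2 0 0 0 0;0.2 0 0 0 0;0.2 0 0 0 0"

```text
clock: 16.5
position: [0.646, 0.0091, 0.2323]
ee_rot: [0.998, 0.07, -0.0, 0.0]
ft_force: [-0.9, -0.2, -0.9]
grip_width: 0.797
grasp_force: 0.0
```

```bash
python3 - <<'E'
from h import *
im,K,E=snap("wrist","w3.png"); 
np.savez("w3.npz",im=im,K=K,E=E)
O=np.array([.6407,.0084]);a=np.radians(8.234);ax=np.array([np.cos(a),np.sin(a)])
for n,cx,z in [("jar",.005,.117),("V",-.04,.045),("bar",-.1115,.056),("pad",.067,.044),("grn",.1386,.049)]: print(n,proj(K,E,[*(O+cx*ax),z]).round())
E
python3 go.py .53 -.007 .2 8.2
```

```text
jar [312. 247.]
V [312. 277.]
bar [312. 365.]
pad [312. 136.]
grn [311.  25.]
t 16.55 pos [0.646  0.0091 0.2325] yaw_y -82.0 q [-0.67  0.48  0.82  1.46 -0.35  1.35 -1.26] F [-0.1  0.2 -0.1] w 0.799 g 0.0
norm shift [-0.2927 -0.0006  0.0813] min rows 1.9475908285317263
spin -0.5010783918490168
```

View pics/w3.png

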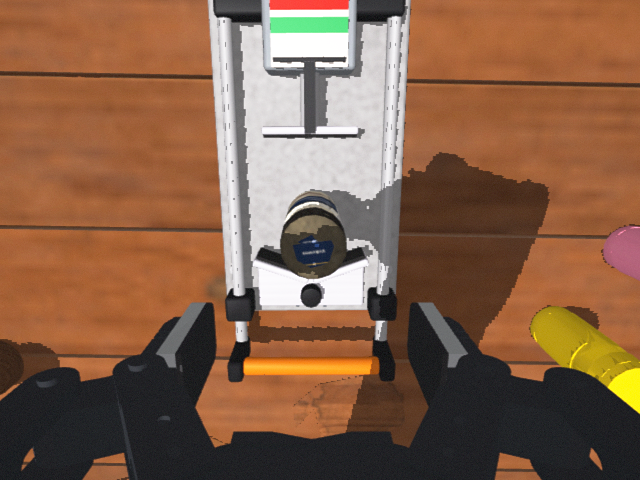

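The jar stands upright with its lid at (313,243). The bar (row 365), pad face (row ~136) and V all match my predictions within 1–2 px. Now I move above the bar and turn by -90°.

Request:
arm_command:
  series: "0.2 -0.06 0 0 0;0.2 -0.1 0 0 0;0.2 -0.1 0 0 0;0.2 -0.033 0 0 0;0.4 0 0 0 -0.05;0.5 0 0 0 -0.05;0.5 0 0 0 -0.05;0.5 0 0 0 -0.05;0.5 0 0 0 -0.05;0.5 0 0 0 -0.05"

```text
clock: 17.8
position: [0.53, -0.0073, 0.2328]
ee_rot: [0.856, 0.517, 0.0, -0.0]
ft_force: [0.2, 0.2, 0.1]
grip_width: 0.5
grasp_force: 0.0
```

Request:
arm_command:
  series: "0.5 0 0 0 -0.05;0.5 0 0 0 -0.05;0.5 0 0 0 -0.05;0.5 0 0 0 -0.051;0.5 0 0 0 0;0.5 0 0 0.08 0;0.5 0 0 0.1 0;0.5 0 0 0.05 0;0.5 0 0 0 0;0.5 0 0 0 0"

```text
clock: 19.05
position: [0.5306, -0.0073, 0.1418]
ee_rot: [0.655, 0.755, 0.0, 0.0]
ft_force: [0.4, -0.8, -0.0]
grip_width: 0.504
grasp_force: 0.0
```

```bash
python3 go.py .5303 -.0076 .062 8.2
```

```text
t 19.05 pos [ 0.5306 -0.0073  0.1418] yaw_y 8.1 q [-0.69  0.25  0.71  1.88 -0.18  1.08  0.23] F [ 0.4 -0.8 -0. ] w 0.504 g 0.0
norm shift [-0.0007 -0.0012  0.1996] min rows 1.2792876998325349
spin -0.000615073162662188
```

Request:
arm_command:
  series: "0.5 0 0 0.06 0;0.5 0 0 0.07 0;0.5 0 0 0.05 0;0.5 0 0 0.02 0;0.5 0 0 0 0;0.8 0 0 0 0;0.95 0 0 0 0;0.95 0 0 0 0;0.95 0 0 0 0;0.95 0 0 0 0"
  newtons: 40

```text
clock: 20.3
position: [0.5305, -0.0071, 0.0618]
ee_rot: [0.655, 0.756, 0.001, 0.0]
ft_force: [-2.9, -0.3, 6.0]
grip_width: 0.148
grasp_force: 38.9
```

```bash
python3 go.py .5303 -.0076 .062 8.2
```

```text
t 20.3 pos [ 0.5305 -0.0071  0.0618] yaw_y 8.2 q [-0.64  0.37  0.66  1.94 -0.29  0.92  0.31] F [-2.9 -0.3  6. ] w 0.148 g 38.9
norm shift [-0.0011 -0.0008 -0.0004] min rows 0.00890137549797776
spin -6.460076803386352e-05
```

The fingers hold the bar (12.6 mm opening against 14 mm nominal). I'll pull along -tool y, slowing before the pad meets the jar.

Request:
arm_command:
  series: "0.95 0 -0.01 0 0;0.95 0 -0.019 0 0;0.95 0 -0.019 0 0;0.95 0 -0.019 0 0;0.95 0 -0.019 0 0;0.95 0 -0.006 0 0;0.95 0 -0.006 0 0;0.95 0 -0.006 0 0;0.95 0 -0.006 0 0;0.95 0 -0.006 0 0"

```text
clock: 21.55
position: [0.4867, -0.0135, 0.0619]
ee_rot: [0.655, 0.756, 0.002, 0.002]
ft_force: [11.0, 0.4, -7.0]
grip_width: 0.145
grasp_force: 39.2
```

Request:
arm_command:
  series: "0.95 0 -0.005 0 0;0.95 0 -0.005 0 0;0.95 0 -0.005 0 0;0.95 0 -0.005 0 0;0.95 0 -0.005 0 0;0.95 0 -0.005 0 0;0.95 0 -0.005 0 0;0.95 0 -0.005 0 0;0.95 0 0 0 0;0.95 0 0 0 0"

```text
clock: 22.8
position: [0.4707, -0.0159, 0.0619]
ee_rot: [0.655, 0.756, 0.002, 0.002]
ft_force: [9.1, -0.6, -6.6]
grip_width: 0.147
grasp_force: 39.3
```

```bash
python3 go.py; python3 - <<'E'
from h import *
im,K,E=snap("top"); im2,K2,E2=snap("side")
a=cv2.resize(im[140:310,260:360],None,fx=3.5,fy=3.5,interpolation=cv2.INTER_CUBIC)
b=cv2.resize(im2[190:310,290:410],(425,425),interpolation=cv2.INTER_CUBIC)
c=np.zeros((595,775,3),np.uint8); c[:595,:350]=a; c[:425,350:]=b
cv2.imwrite("pics/p1.png",c)
E
```

```text
t 22.8 pos [ 0.4707 -0.0159  0.0619] yaw_y 8.2 q [-0.7   0.23  0.7   2.09 -0.2   0.87  0.26] F [ 9.1 -0.6 -6.6] w 0.147 g 39.3
```

View pics/p1.png

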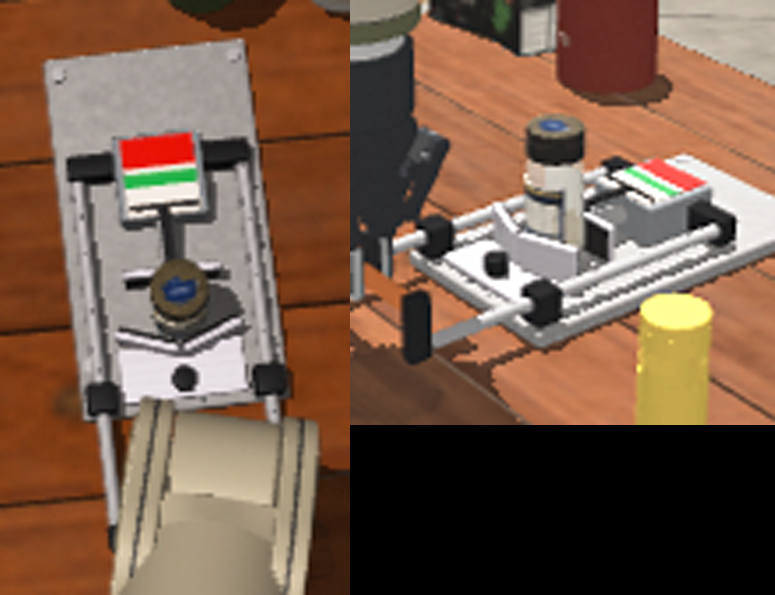

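The jar is upright against the pad and close to the fence, with the pointer at crop (155,207), still below green. I'll pull 10 mm more, slowly, and read the gauge from an intensity profile.

Request:
arm_command:
  series: "0.95 0 -0.005 0 0;0.95 0 -0.005 0 0;0.95 0 -0.005 0 0;0.95 0 -0.005 0 0;0.95 0 -0.005 0 0;0.95 0 0 0 0;0.95 0 0 0 0;0.95 0 0 0 0;0.95 0 0 0 0;0.95 0 0 0 0"

```text
clock: 24.15
position: [0.4611, -0.0173, 0.0619]
ee_rot: [0.655, 0.756, 0.002, 0.002]
ft_force: [10.7, 0.4, -8.2]
grip_width: 0.143
grasp_force: 39.2
```

```bash
cat > gauge.py <<'E'
from h import *
O=np.array([.6407,.0084]);a=np.radians(8.234);ax=np.array([np.cos(a),np.sin(a)]);ay=np.array([-ax[1],ax[0]])
p=np.array(manip.get_obs()["position"])[:2]; out=-.1115-(p-O)@ax  # distance pulled
print("pulled",round(-(p-np.array([.5305,-.0071]))@ax,4))
def prof(im,K,E,pull,z=.049):
    xs=np.arange(.106,.156,.001)-pull; g=[]
    for y in np.arange(-.012,.0121,.003):
        uv=np.array([proj(K,E,[*(O+x*ax+y*ay),z]) for x in xs],np.float32)
        g.append(cv2.remap(im,uv[:,0][None],uv[:,1][None],cv2.INTER_LINEAR)[0])
    m=np.mean(g,0)
    for x,c in zip(xs+pull,m): print(round(float(x)*1e3),c.astype(int)[::-1].tolist(),end=" | ")
    print()
if __name__=="__main__":
    pull=float(-(p-np.array([.5305,-.0071]))@ax)
    for n in("top","side"): print(n); prof(*snap(n),pull)
E
python3 go.py; python3 gauge.py; python3 -c "
from gauge import *
print('ref0')
for n in('top0','side0'):
    t=np.load(n+'.npz'); prof(t['im'],t['K'],t['E'],0)"
```

```text
t 24.15 pos [ 0.4611 -0.0173  0.0619] yaw_y 8.2 q [-0.71  0.21  0.71  2.12 -0.18  0.87  0.24] F [10.7  0.4 -8.2] w 0.143 g 39.2
pulled 0.0702
top
106 [65, 63, 62] | 107 [65, 63, 63] | 108 [63, 61, 61] | 109 [58, 56, 57] | 110 [56, 54, 55] | 111 [64, 61, 62] | 112 [92, 87, 86] | 113 [125, 117, 114] | 114 [152, 143, 138] | 115 [172, 163, 157] | 116 [186, 178, 173] | 117 [190, 182, 176] | 118 [190, 183, 177] | 119 [192, 184, 178] | 120 [192, 185, 179] | 121 [191, 183, 177] | 122 [187, 179, 173] | 123 [178, 170, 165] | 124 [149, 142, 137] | 125 [102, 96, 93] | 126 [66, 61, 59] | 127 [87, 80, 76] | 128 [134, 124, 118] | 129 [186, 175, 167] | 130 [222, 213, 204] | 131 [240, 232, 224] | 132 [240, 234, 224] | 133 [226, 231, 212] | 134 [191, 221, 184] | 135 [129, 205, 140] | 136 [71, 190, 100] | 137 [43, 182, 81] | 138 [36, 180, 76] | 139 [36, 181, 77] | 140 [37, 181, 77] | 141 [43, 181, 79] | 142 [57, 184, 87] | 143 [89, 192, 107] | 144 [135, 205, 140] | 145 [187, 219, 179] | 146 [226, 227, 208] | 147 [241, 213, 203] | 148 [241, 167, 156] | 149 [238, 103, 91] | 150 [235, 52, 39] | 151 [234, 
[... 2614 characters left out ...]
24 [157, 149, 144] | 125 [186, 178, 173] | 126 [211, 206, 201] | 127 [233, 229, 226] | 128 [245, 243, 241] | 129 [252, 250, 249] | 130 [254, 254, 253] | 131 [255, 254, 254] | 132 [254, 255, 254] | 133 [253, 254, 253] | 134 [249, 254, 249] | 135 [238, 252, 240] | 136 [220, 249, 224] | 137 [196, 245, 204] | 138 [169, 240, 183] | 139 [145, 235, 164] | 140 [125, 232, 149] | 141 [115, 230, 141] | 142 [115, 230, 141] | 143 [125, 232, 147] | 144 [141, 235, 158] | 145 [163, 239, 174] | 146 [186, 243, 192] | 147 [209, 245, 209] | 148 [230, 243, 222] | 149 [243, 234, 222] | 150 [251, 216, 209] | 151 [254, 191, 186] | 152 [255, 163, 158] | 153 [255, 135, 130] | 154 [255, 112, 107] | 155 [254, 94, 89] |
```

The pointer is at 126 mm on the profile. Its zero was 118 and green runs 134.5–144.5, so the gauge reads about 8 mm. Another 13 mm should bring it to about 21 mm; the reading cannot rise by more than the pull.

Request:
arm_command:
  series: "0.95 0 -0.005 0 0;0.95 0 -0.005 0 0;0.95 0 -0.005 0 0;0.95 0 -0.005 0 0;0.95 0 -0.005 0 0;0.95 0 -0.005 0 0;0.95 0 -0.0025 0 0;0.95 0 0 0 0;0.95 0 0 0 0;0.95 0 0 0 0"

```text
clock: 25.5
position: [0.4488, -0.0191, 0.062]
ee_rot: [0.655, 0.756, 0.003, 0.003]
ft_force: [12.7, 0.6, -12.9]
grip_width: 0.144
grasp_force: 39.0
```

```bash
python3 go.py; python3 gauge.py|sed -n 1,3p
```

```text
t 25.5 pos [ 0.4488 -0.0191  0.062 ] yaw_y 8.2 q [-0.72  0.18  0.71  2.15 -0.15  0.86  0.23] F [ 12.7   0.6 -12.9] w 0.144 g 39.0
pulled 0.0826
top
106 [75, 72, 71] | 107 [66, 65, 64] | 108 [57, 56, 57] | 109 [54, 53, 54] | 110 [54, 53, 53] | 111 [66, 64, 64] | 112 [94, 90, 89] | 113 [126, 120, 117] | 114 [154, 147, 142] | 115 [177, 170, 164] | 116 [187, 179, 173] | 117 [187, 179, 173] | 118 [187, 179, 173] | 119 [187, 179, 174] | 120 [188, 180, 174] | 121 [189, 181, 175] | 122 [191, 182, 177] | 123 [191, 183, 177] | 124 [190, 182, 176] | 125 [188, 180, 174] | 126 [187, 180, 174] | 127 [187, 179, 173] | 128 [188, 181, 174] | 129 [189, 181, 175] | 130 [190, 182, 176] | 131 [190, 183, 176] | 132 [190, 184, 176] | 133 [185, 181, 171] | 134 [154, 171, 148] | 135 [99, 149, 106] | 136 [51, 125, 69] | 137 [36, 89, 50] | 138 [33, 59, 39] | 139 [35, 57, 39] | 140 [39, 87, 49] | 141 [44, 125, 63] | 142 [57, 160, 81] | 143 [85, 185, 103] | 144 [131, 203, 138] | 145 [185, 219, 179] | 146 [227, 228, 210] | 147 [240, 213, 202] | 148 [241, 173, 162] | 149 [238, 114, 102] | 150 [235, 58, 45] | 151 [234, 26, 14] | 152 [234, 18, 5] | 153 [234, 18, 5] | 154 [234, 18, 5] | 155 [234, 19, 6] |
```

The pointer is at 138.5 in the green field (134.5–144.5), so the gauge reads about 20 mm. I'll release the bar and retreat upward.

Request:
arm_command:
  series: "0.8 0 0 0 0;0.6 0 0 0 0;0.5 0 0 0 0;0.5 0 0 0 0;0.5 0 0 0 0;0.5 0 0 0 0;0.5 0 0 -0.02 0;0.5 0 0 -0.05 0;0.5 0 0 -0.08 0;0.5 0 0 -0.1 0"

```text
clock: 26.85
position: [0.4451, -0.0197, 0.162]
ee_rot: [0.655, 0.756, -0.0, -0.0]
ft_force: [0.8, 0.1, -0.8]
grip_width: 0.502
grasp_force: 0.0
```

Request:
arm_command:
  series: "0.5 0 0 -0.1 0;0.5 0 0 -0.1 0;0.5 0 0 -0.05 0;0.5 0 0 0 0;0.5 0 0 0 0;0.5 0 0 0 0;0.5 0 0 0 0;0.5 0 0 0 0;0.5 0 0 0 0;0.5 0 0 0 0"

```text
clock: 28.1
position: [0.4455, -0.0194, 0.2608]
ee_rot: [0.655, 0.756, 0.0, -0.0]
ft_force: [0.5, -0.6, -0.6]
grip_width: 0.5
grasp_force: 0.0
```

```bash
python3 go.py; python3 - <<'E'
from gauge import *
im,K,E=snap("top"); im2,K2,E2=snap("side")
prof(im,K,E,.0826)
a=cv2.resize(im[140:310,260:360],None,fx=3.5,fy=3.5,interpolation=cv2.INTER_CUBIC)
b=cv2.resize(im2[170:350,230:490],(430,298),interpolation=cv2.INTER_CUBIC)
c=np.zeros((595,780,3),np.uint8); c[:595,:350]=a; c[:298,350:]=b
cv2.imwrite("pics/p2.png",c)
E
```

```text
t 28.1 pos [ 0.4455 -0.0194  0.2608] yaw_y 8.2 q [-0.79 -0.14  0.69  1.92  0.09  1.33  0.01] F [ 0.5 -0.6 -0.6] w 0.5 g 0.0
pulled 0.0858
106 [73, 71, 70] | 107 [65, 63, 63] | 108 [56, 55, 55] | 109 [53, 52, 53] | 110 [52, 51, 52] | 111 [65, 63, 63] | 112 [92, 89, 87] | 113 [124, 118, 115] | 114 [152, 145, 141] | 115 [175, 167, 162] | 116 [186, 177, 172] | 117 [186, 177, 172] | 118 [185, 177, 171] | 119 [186, 177, 172] | 120 [187, 178, 173] | 121 [188, 179, 174] | 122 [189, 181, 175] | 123 [190, 181, 175] | 124 [189, 180, 174] | 125 [187, 178, 173] | 126 [186, 178, 172] | 127 [186, 178, 172] | 128 [187, 179, 173] | 129 [188, 180, 174] | 130 [189, 180, 174] | 131 [189, 181, 175] | 132 [188, 182, 175] | 133 [183, 179, 169] | 134 [153, 169, 146] | 135 [99, 148, 106] | 136 [50, 123, 68] | 137 [36, 88, 49] | 138 [33, 59, 39] | 139 [34, 55, 38] | 140 [37, 83, 48] | 141 [43, 121, 61] | 142 [56, 157, 79] | 143 [83, 182, 101] | 144 [128, 201, 135] | 145 [182, 216, 176] | 146 [225, 226, 207] | 147 [239, 211, 200] | 148 [240, 170, 160] | 149 [237, 112, 100] | 150 [234, 57, 45] | 151 [233, 26, 14] | 152 [232, 18, 6] | 153 [232, 18, 5] | 154 [232, 18, 6] | 155 [232, 18, 6] |
```

View pics/p2.png

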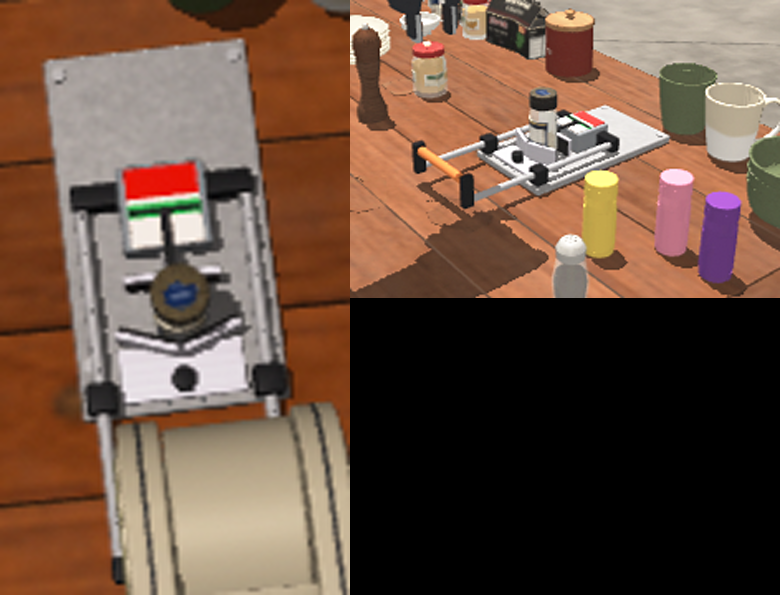

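The pointer stays in the green (138.5), the jar stands upright against the fence with its lid at crop (180,296), and the bystanders are in place. I'll check the lid position numerically and then hand in.

```bash
python3 - <<'E'
from gauge import *
im,K,E=snap("top")
q=onplane(K,E,(180.5)/3.5-.5+260,(296.5)/3.5-.5+140,.117)[:2]-O
x=q@ax; print("jar clamp xy",x,q@ay)
if -.024<x<-.010: print(manip.hand_in())
E
```

```text
pulled 0.0858
jar clamp xy -0.018054417848000933 -0.0010640167279752349
the job is handed in; nothing more can be done
None
```

The spice jar stands upright in the clamp, squeezed against the fence with the gauge at about 20 mm (green is 16–26 mm). The arm is clear of everything, and the job was handed in about 28 s into the 64 s limit.

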